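# Charge the record cabinet's drying tube through a sliding funnel

### The arm

A 6-joint arm with a two-finger parallel gripper is mounted at the origin on the work surface. World frame = base frame: x ahead of the robot, y to its left, z up, the work surface at z = 0. Lengths are in m, angles in rad, forces in N, time in s.
With the tool pointing down it reaches from about 0.375 to 0.975 m from the base axis. Payload 3.8 kg.
Tool frame: the origin (TCP) lies midway between the tips of the shut fingers; the grasp point (between the pads) lies 19 mm behind it; z points along the fingers, y is the line along which they close (so a half turn about z gives the same grasp; the last joint's range is limited). The gripper opens to 85 mm and grips with 20 to 120 N. Pads are 22 mm wide; open, the fingers measure 114 mm over their backs; the gripper's body (76 mm by 85 mm) begins 54 mm behind the grasp point. The pads swing forward as they close: fully open they stand 13 mm farther back than shut.
Start: joints at [-1.276, 0.264, 1.604, -0, 1.274, -0.037], TCP at [0.22, -0.638, 0.231] pointing down, gripper open.
Joint ranges: [-2.63, 2.63], [-0.94, 2.18], [0.31, 2.57], [-1.31, 4.45], [0, 2.66], [-2.55, 2.55]. Speed limits (rad/s): [2.57, 2.57, 3.14, 3.14, 3.14, 3.14].

### API

Orientations are given as a rotation vector (axis times angle).
In Python, from workcell import bot gives the robot as it stands.
- The arm moves only by the tool step_arm, never from a script. Its argument "motion" is a list of rows, each a list of 5 numbers: the finger opening in cm, from 0 to 8.54, then the shift along the tool's x, y, z in cm, then the turn about the tool's z in degrees. In form: [[claw, dx, dy, dz, twist], ...]. A call has 1 to 20 rows; each row is the pose to reach, as a shift and turn from the pose commanded when the call began, along the tool's axes at that moment; what a row does not reach only later rows make up. A row lasts 1/10 s, in which the tool goes at most 50 mm and 8.59 degrees, less where a joint would pass 70% of its speed; a pose out of reach is approached as far as the arm can. A call with a gripper value outside its range is refused whole. The fingers move at their own pace and stop on an object; "force" is the grip in N (left out, the last holds). Time passes only in rows, so rows that repeat a pose let the fingers close. It gives the time, the measured TCP pose, the force, the opening and the grip force at its end, in the units of the state.
- bot.read_state(): the state, without advancing time (a new reading comes with each control period).
- bot.read_camera(name): name is "scene" or "top"; returns (picture, depth): 400x640x3 uint8, red, green, blue; 400x640 float32, m along the optical axis (not along the pixel's ray), 0 where there is no reading.
- bot.calibration(name): a dict with "mtx" (3x3 intrinsics, pixels), "origin" and "orientation" of the camera in the world. Camera axes: x right, y up, looking along -z (the intrinsics and any distortion apply to the point x, -y, -z); pixel columns grow to the right and rows downward; lengths in m; the calibration is good to about 2 mm. A picture is of the moment at which its call begins. calibration takes no time and is no camera call.
- bot.finish_job(): hands the job in; it is judged then, once.
The state is a dict: "time": time; "q": joint angles; "joint_vel": joint speeds; "joint_torque": joint torques, N m; "tool_pos": TCP position; "tcp_rot": TCP orientation; "wrist_force": force on the tool from outside, world axes, zero at the start; "torque": the same for the moment, N m; "width": opening from 0.0 (shut) to 1.0 (fully open); "grip_force": force on a finger pad.
Only numpy, scipy, OpenCV 4.12 (cv2) and the standard library are available. Lean on these libraries where they do the work, as an engineer would, in place of code of your own. Each camera call takes 0.05 s, during which the arm holds its last target. There are 200 camera calls.

### The job

Charge the drying tube in the stand: slide the funnel until its spout is over the tube's mouth (you feel it go tight a little past the mouth; back off from there), then pour all six pebbles from the scoop through the funnel so that they all drop into the tube. Leave the empty scoop standing upright on the table; never touch the pebbles with the fingers, and leave the other things where they are.

Things in the scene. Friction and masses are not known exactly. Their poses are not given: they have to be found in the camera images.
- stand: Charging stand, fixed: a closed grey metal box 380 mm long (its own y), 144 mm wide (x), 100 mm high, with two rails on top along y (tops 112 mm above the table) that carry the funnel. Origin: centre of its underside; z up; the funnel's grip is on its -x side. A steel drying tube stands hidden inside it; only the tube's mouth shows, in the sunken deck between the rails.
- deck (a point): Point on the deck between the rails, 100 mm above the table, at the stand's x = 0, y = 0. The tube's mouth, a round hole 48 mm across (tube 94 mm deep), lies on this centre line at a y between 0 and +70 mm, different each time and not reported. The funnel's spout must be within about 8 mm of the mouth's centre, or pebbles stay on the deck or jam.
- funnel (a joint): Travel of the funnel on its rails, m, 0 to 0.215, growing to the stand's +y; funnel axis at stand y = value - 0.100. It starts near 0, short of the mouth, and stays where left; the rails hold it stiffly sideways. Steady drag about 2 N, until it goes tight on a rubber buffer (about 3 N per mm; 8 to 12 N is ample). The mouth's centre is 33 mm back (-y) from where the funnel first goes tight.
- funnel_rim (a point): Centre of the funnel's round rim, 166 mm above the table: a steel funnel 130 mm across at the rim, 62 mm high, 45 degree cone, spout 42 mm inside, its lower end 4 mm above the deck. Pebbles poured in a rush can bridge above the spout; jogging the funnel smartly to and fro by up to 10 mm frees them.
- funnel_grip (a point): Point to grip on the funnel's upright tab, 105 mm from the funnel's axis on the stand's -x side: a steel tab 14 mm thick along y (squeeze it along y), 22 mm wide along x, from 119 to 165 mm above the table; this point is 146 mm above the table.
- scoop: Open-fronted aluminium hand scoop, 0.2 kg, standing flat on the table. Origin: centre of the underside of the pan; x points from the handle to the pouring lip, z up. Pan 106 mm long (x from -46 to +60 mm), 66 mm wide, walls 36 mm high at sides and rear; floor flat, its front 30 mm rising 9 mm. Tip it lip-down by 55 to 70 degrees to empty it.
- scoop_grip (a point): Middle of the scoop's dark wooden handle, 100 mm behind the scoop's origin (x = -100 mm) and 44 mm above its underside: a level bar 110 mm long along x, 14 mm thick along y (squeeze it along y), 24 mm tall.
- scoop_lip (a point): Middle of the pouring lip: x = +60 mm, 12 mm above the scoop's underside.
- pebble0: One of six egg-shaped grey-brown clay drying pebbles, 18 mm thick, 24 mm long, 12 to 16 g, lying in the scoop. Origin at its centre.
- pebble1: One of six egg-shaped grey-brown clay drying pebbles, 18 mm thick, 24 mm long, 12 to 16 g, lying in the scoop. Origin at its centre.
- pebble2: One of six egg-shaped grey-brown clay drying pebbles, 18 mm thick, 24 mm long, 12 to 16 g, lying in the scoop. Origin at its centre.
- pebble3: One of six egg-shaped grey-brown clay drying pebbles, 18 mm thick, 24 mm long, 12 to 16 g, lying in the scoop. Origin at its centre.
- pebble4: One of six egg-shaped grey-brown clay drying pebbles, 18 mm thick, 24 mm long, 12 to 16 g, lying in the scoop. Origin at its centre.
- pebble5: One of six egg-shaped grey-brown clay drying pebbles, 18 mm thick, 24 mm long, 12 to 16 g, lying in the scoop. Origin at its centre.
- stamp: Wooden hand stamp, 38 mm across, 78 mm high; bystander, to be left alone. Origin: centre of its underside.
- mug: White mug, 80 mm across, 95 mm high; bystander, to be left alone. Origin: centre of its underside.
- tape: Roll of paper tape lying flat, 90 mm across, 48 mm high; bystander, to be left alone. Origin: centre of its underside.
- punch: Black hole punch, 120 by 75 mm, 84 mm high; bystander, to be left alone. Origin: centre of its underside.
- glue: White glue jar, 56 mm across, 110 mm high; bystander, to be left alone. Origin: centre of its underside.
Not all that is in view belongs to the job. Leave any purple look-alike of the scoop alone.

How it is judged:
By the outcome, as a careful person would: the job done as asked, in the order asked, and still so for the second after the job is handed in, with the robot touching nothing.
It also fails if it takes over 72 s, if anything falls off the work surface, if the arm or the gripper's body presses on something with over 40 N, if the wrist force passes 120 N, or if a joint passes its speed limit or range.

## Working session

There is one attempt and no reset: what is moved stays moved. The work goes in short steps, Python scripts to look and compute and a tool call to move; the robot and the scene stay as the last step left them, time stands still between calls to the robot, and variables do not carry over. Pictures are saved under pics/ and viewed, at most 10 in all, crops included, and the job is handed in when it is done.

Besides the shell and the picture viewer there is one more tool, called after "Call:" as name(argument=value, ...) on one line, values as JSON. step_arm: Moves the arm, as the interface text tells. Its arguments: {"type":"object","properties":{"motion":{"type":"array","items":{"type":"array","items":{"type":"number"}}},"force":{"type":"number"}},"required":["motion"]}

```bash
ls; mkdir -p pics; python3 - <<'E'
from workcell import bot
import cv2,numpy as np,pickle
d={}
for n in("scene","top"):
    p,z=bot.read_camera(n);d[n]=(p,z,bot.calibration(n));cv2.imwrite(f"pics/{n}0.png",p[:,:,::-1])
    print(n,d[n][2])
pickle.dump(d,open("d0.pkl","wb"))
print(bot.read_state())
E
```

```text
pics
scene {'mtx': array([[367.57490395,   0.        , 320.86182916],
       [  0.        , 367.57490395, 199.95868338],
       [  0.        ,   0.        ,   1.        ]]), 'origin': array([0.94754149, 0.59124427, 0.75982375]), 'orientation': array([0.38113561, 1.02732507, 2.24896794])}
top {'mtx': array([[482.69833663,   0.        , 318.64048364],
       [  0.        , 482.69833663, 187.31118637],
       [  0.        ,   0.        ,   1.        ]]), 'origin': array([0.2463123 , 0.0150506 , 1.44645404]), 'orientation': array([ 0.12856503, -0.12585378, -1.54889073])}
{'time': 0.1, 'q': array([-1.27590973e+00,  2.64678663e-01,  1.60525078e+00,  1.25006143e-05,
        1.27370636e+00, -3.68859056e-02]), 'joint_vel': array([-1.55181705e-03, -2.26082189e-03, -4.63743532e-03, -8.24517482e-05,
        3.53898882e-04,  4.04730147e-04]), 'joint_torque': array([-2.44252342e-04, -5.16706681e+01, -3.68589842e+01, -8.71964926e-05,
        6.28562935e-03, -1.78494565e-05]), 'tool_pos': array([ 0.21967754, -0.6375466 ,  0.23007875]), 'tcp_rot': array([-3.09646717e+00, -5.18419629e-01,  3.93994824e-04]), 'wrist_force': array([ 0.74935909,  0.54924256, -0.01330624]), 'torque': array([ 0.02962893,  0.03738943, -0.01062867]), 'grip_force': 0.0, 'width': 0.9998384504614226}
```

View pics/top0.png

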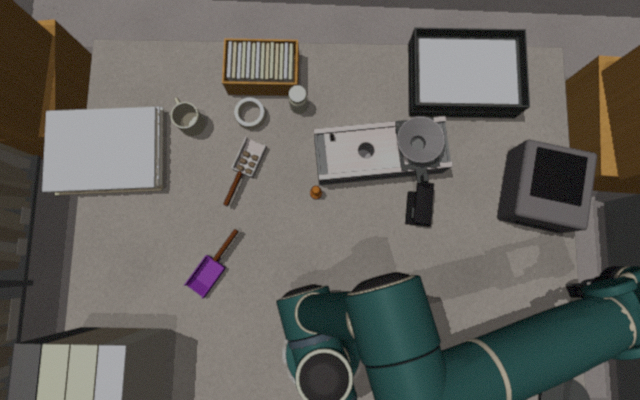

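View pics/scene0.png

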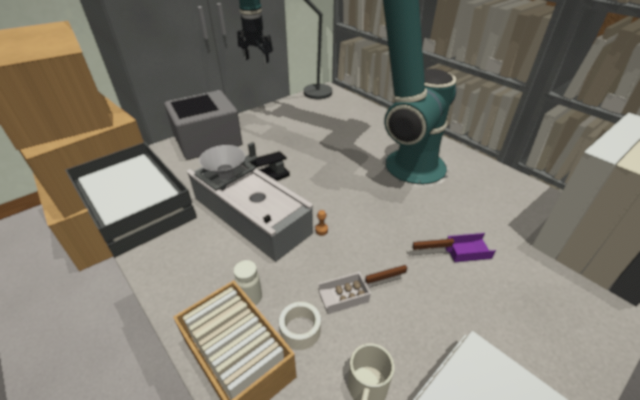

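Top view: two scoops are candidates. The grey metal one is at (248,157), with its handle to (230,203) and pebbles in it. The purple one at (210,270) is the look-alike to leave alone. The stand spans (315..452, 120..185), with the funnel at (421,140), its tab near (423,172), the mouth at (367,150), and the punch close by at (420,203).

```bash
cat > h.py <<'E'
import numpy as np,cv2,pickle
from scipy.spatial.transform import Rotation as R
def ray(c,u,v):
    K=c["mtx"];d=np.array([(u-K[0,2])/K[0,0],-(v-K[1,2])/K[1,1],-1.0])
    return np.array(c["origin"]),R.from_rotvec(c["orientation"]).as_matrix()@d
def onplane(c,u,v,z):
    o,d=ray(c,u,v);return o+d*(z-o[2])/d[2]
def cloud(c,z):
    K=c["mtx"];v,u=np.mgrid[:400,:640]
    d=np.stack([(u-K[0,2])/K[0,0],-(v-K[1,2])/K[1,1],-np.ones(u.shape)],-1)*z[...,None]
    return d@R.from_rotvec(c["orientation"]).as_matrix().T+c["origin"]
E
python3 - <<'E'
from h import *
np.set_printoptions(precision=4,suppress=True)
d=pickle.load(open("d0.pkl","rb"))
p,z,c=d["top"];X=cloud(c,z)
hsv=cv2.cvtColor(p,cv2.COLOR_RGB2HSV)
def comp(name,u0,u1,v0,v1,m):
    k=np.zeros(m.shape,bool);k[v0:v1,u0:u1]=m[v0:v1,u0:u1]
    P=X[k];print(name,k.sum(),"px",np.argwhere(k).mean(0)[::-1],"mean",P.mean(0),"med z",np.median(P[:,2]));return k,P
brown=(hsv[...,1]>120)&((hsv[...,0]<15)|(hsv[...,0]>175))
k,P=comp("handle",215,250,165,212,brown)
vv,uu=np.nonzero(k);Q=np.array([onplane(c,u,v,0.054) for u,v in zip(uu,vv)])
m=Q.mean(0);w,V=np.linalg.eigh(np.cov(Q[:,:2].T));print("handle plane ctr",m,"axis",V[:,1],"ext",np.ptp((Q-m)[:,:2]@V[:,1]),np.ptp((Q-m)[:,:2]@V[:,0]))
# scoop pan: heights 0.025-.05 near
k,P=comp("pan",225,275,130,185,(X[...,2]>0.025)&(X[...,2]<0.05)&(hsv[...,1]<120))
# funnel
k,P=comp("rim",390,450,110,172,(X[...,2]>0.15)&(X[...,2]<0.18))
con=np.argwhere(k)[:,::-1].astype(np.int32)
hull=cv2.convexHull(con);print("rimellipse",cv2.fitEllipse(hull),onplane(c,*cv2.fitEllipse(hull)[0],0.166))
k,P=comp("tab",405,440,160,190,(X[...,2]>0.13)&(X[...,2]<0.18)); 
# stand top footprint
k,P=comp("stand",305,465,110,195,(X[...,2]>0.08)&(X[...,2]<0.125))
r=cv2.minAreaRect(P[:,:2].astype(np.float32)*1000);print("stand rect mm",r)
k,P=comp("punch",400,440,175,230,(X[...,2]>0.03)&(X[...,2]<0.1));print(P.min(0),P.max(0))
img=np.hstack([cv2.resize(p[130:215,205:285],None,fx=5,fy=5,interpolation=2),cv2.resize(p[110:195,385:465],None,fx=5,fy=5,interpolation=2)])
cv2.imwrite("pics/crop1.png",cv2.resize(img[:,:,::-1],(800,425)))
# height along scoop and tab profile
for u,v in [(423,165),(423,168),(423,172),(423,176),(421,182)]: print(u,v,X[v,u])
E
```

```text
handle 142 px [232.5352 188.1408] mean [0.4672 0.2707 0.0559] med z 0.05584970542753198
handle plane ctr [0.4675 0.2711 0.054 ] axis [-0.9294  0.369 ] ext 0.10327529267600101 0.0123215356719664
pan 177 px [246.4294 160.4068] mean [0.5553 0.237  0.0351] med z 0.03581067694148565
rim 884 px [421.5339 137.6753] mean [ 0.6005 -0.2608  0.1602] med z 0.16066338251202605
rimellipse ((420.45635986328125, 139.15463256835938), (45.0957145690918, 47.22827911376953), 113.25778198242188) [ 0.5945 -0.2566  0.166 ]
tab 100 px [423.23 172.03] mean [ 0.5041 -0.2637  0.1609] med z 0.1642263413436743
stand 5437 px [373.1692 152.4683] mean [ 0.57   -0.1342  0.1037] med z 0.1018593477130958
stand rect mm ((562.8679809570312, -157.8768310546875), (219.99253845214844, 396.40008544921875), 1.1465516090393066)
punch 780 px [422.4128 203.5923] mean [ 0.4288 -0.2778  0.0779] med z 0.07937332450730505
[ 0.3709 -0.3083  0.03  ] [ 0.5204 -0.221   0.0917]
423 165 [ 0.5319 -0.2718  0.1223]
423 168 [ 0.5232 -0.2715  0.1227]
423 172 [ 0.512  -0.2715  0.1218]
423 176 [ 0.4914 -0.2609  0.1699]
421 182 [ 0.4817 -0.2634  0.1318]
```

View pics/crop1.png

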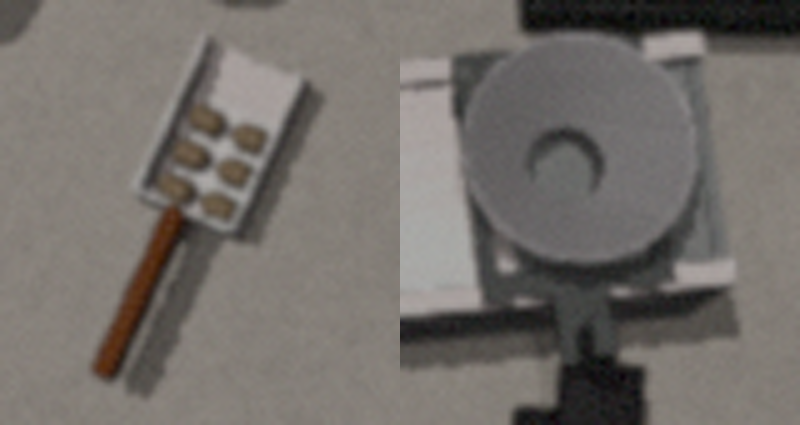

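The crop confirms the grey scoop holds six pebbles, lying near the rear of the pan, with its lip away from the handle. The funnel tab is the small dark upright near full-image pixel (422,176), and the punch is directly below it. Next I need the stand's yaw and the exact tab position.

```bash
python3 - <<'E'
from h import *
np.set_printoptions(precision=4,suppress=True)
d=pickle.load(open("d0.pkl","rb"))
p,z,c=d["top"];X=cloud(c,z)
g=cv2.cvtColor(p,cv2.COLOR_RGB2GRAY)
for nm,(v0,v1) in dict(low=(165,190),up=(112,138)).items():
    L=[]
    for u in range(322,395,3):   # strongest edges at outer side of rail
        col=g[v0:v1,u].astype(int);dz=np.diff(col)
        v=v0+(np.argmin(dz) if nm=="low" else np.argmax(dz))+.5
        L.append(onplane(c,u,v,.112)[:2])
    L=np.array(L);a,b=np.polyfit(L[:,1],L[:,0],1)
    r=L[:,0]-(a*L[:,1]+b);k=abs(r)<.004;a,b=np.polyfit(L[k,1],L[k,0],1)
    print(nm,k.sum(),"slope dx/dy",a,"x at y=-.16",a*-.16+b,"rms",np.std(L[k,0]-a*L[k,1]-b))
# mouth
k=np.zeros(g.shape,np.uint8);k[138:162,354:380]=g[138:162,354:380]<115
vv,uu=np.nonzero(k);print("mouth",uu.mean(),vv.mean(),np.ptp(uu),np.ptp(vv),onplane(c,uu.mean(),vv.mean(),.1),k.sum())
m=(X[...,2]>.14)&(X[...,2]<.175)
print(X[170:184,418:428,2].round(3))
pts=[(u,v) for v in range(172,184) for u in range(414,430) if m[v,u]]
print(len(pts),np.mean(pts,0),onplane(c,*np.mean(pts,0),.165))
# scene view of tab and depth
p2,z2,c2=d["scene"];X2=cloud(c2,z2)
m2=(X2[...,2]>.13)&(X2[...,2]<.172)&(abs(X2[...,0]-.49)<.03)&(abs(X2[...,1]+.26)<.03)
print("scene tab",m2.sum(),X2[m2].mean(0),X2[m2].min(0),X2[m2].max(0))
st=c["mtx"];
# scoop pan edges: side walls
a=np.array([.9294,-.369]);mm=(X[...,2]>.02)&(X[...,2]<.045)&(abs(X[...,0]-.555)<.08)&(abs(X[...,1]-.237)<.06)
P=X[mm][:,:2]-[.4675,.2711];print("pan along",(P@a).min(),(P@a).max(),"across",np.percentile(P@[-a[1],a[0]],[0,1,99,100]))
P=X2[(X2[...,2]>.045)&(X2[...,2]<.062)&(abs(X2[...,0]-.4675)<.07)&(abs(X2[...,1]-.2711)<.05)]
print("scene handle",P.shape,P.mean(0))
E
```

```text
low 25 slope dx/dy -0.11711661301921897 x at y=-.16 0.5083649365052719 rms 0.0008390834153839365
up 24 slope dx/dy -0.12125794597495851 x at y=-.16 0.6396559049285652 rms 0.0008919053304207096
mouth 365.5274725274725 148.96703296703296 15 14 [ 0.5806 -0.1128  0.1   ] 182
[[0.121 0.123 0.124 0.124 1.446 0.124 0.122 0.121 0.119 0.086]
 [0.119 0.123 0.12  0.122 0.123 0.123 0.123 0.123 0.117 0.072]
 [0.123 0.122 0.123 0.122 0.12  0.122 0.128 0.125 0.125 0.057]
 [0.122 0.124 0.124 0.121 0.124 0.124 0.165 0.163 0.166 0.166]
 [0.122 0.127 0.126 0.123 0.153 0.172 0.163 0.163 0.165 0.168]
 [0.126 0.124 0.12  1.446 0.158 0.163 0.168 0.171 0.165 0.165]
 [0.119 0.12  0.13  0.148 0.153 0.17  0.164 0.169 0.162 0.164]
 [0.12  0.122 0.128 0.144 0.156 0.166 0.165 0.163 0.166 0.164]
 [0.119 0.123 0.126 0.143 0.15  0.163 0.164 0.167 0.164 0.165]
 [0.125 0.118 0.131 0.135 0.149 0.162 0.164 0.165 0.168 0.166]
 [0.125 0.123 0.123 0.137 0.148 0.161 0.166 0.168 0.166 0.164]
 [0.125 0.126 0.127 0.133 0.152 0.153 0.159 0.164 0.16  0.16 ]
 [0.126 0.124 0.122 0.132 0.143 0.147 0.15  0.143 0.124 0.12 ]
 [0.118 0.113 0.086 1.446 0.128 0.129 0.118 0.087 0.086 0.084]]
62 [424.5    177.5484] [ 0.4881 -0.266   0.165 ]
scene tab 93 [ 0.4925 -0.266   0.1506] [ 0.4778 -0.2766  0.1305] [ 0.5026 -0.2602  0.1667]
pan along 0.010460829702012552 0.15982994044512927 across [-0.0333 -0.0327  0.0341  0.0354]
scene handle (302, 3) [0.4704 0.273  0.054 ]
```

Call:
step_arm(motion=[[8.5,37.6,-26.1,0,12],[8.5,37.6,-26.1,0,12],[8.5,37.6,-26.1,0,12],[8.5,37.6,-26.1,0,12],[8.5,37.6,-26.1,0,12],[8.5,37.6,-26.1,0,12],[8.5,37.6,-26.1,0,12],[8.5,37.6,-26.1,0,12],[8.5,37.6,-26.1,0,12],[8.5,37.6,-26.1,0,12],[8.5,37.6,-26.1,0,12],[8.5,37.6,-26.1,0,12],[8.5,37.6,-26.1,4,12],[8.5,37.6,-26.1,4,12]], force=40)

```text
time: 1.5
tool_pos: [0.4861, -0.2686, 0.1863]
tcp_rot: [-3.131, -0.188, 0.013]
wrist_force: [-1.6, 0.9, -0.9]
width: 0.995
grip_force: 0.0
```

Call:
step_arm(motion=[[8.5,0.3,0,3,0],[8.5,0.3,0,5.6,0],[8.5,0.3,0,5.6,0],[8.5,0.3,0,5.6,0],[0.5,0.3,0,5.6,0],[0.5,0.3,0,5.6,0],[0.5,0.3,0,5.6,0],[0.5,0.3,0,5.6,0],[0.5,0.3,0,5.6,0],[0.5,0.3,0,5.6,0],[0.5,0.3,0,5.6,0],[0.5,0.3,0,5.6,0]])

```text
time: 2.7
tool_pos: [0.4935, -0.2686, 0.1358]
tcp_rot: [3.135, 0.192, 0.001]
wrist_force: [-1.5, 0.5, 5.0]
width: 0.155
grip_force: 40.7
```

Call:
step_arm(motion=[[0.5,0,-2,0,0],[0.5,0,-4,0,0],[0.5,0,-6,0,0],[0.5,0,-8,0,0],[0.5,0,-10,0,0],[0.5,0,-12,0,0],[0.5,0,-13,0,0],[0.5,0,-14,0,0],[0.5,0,-14,0,0],[0.5,0,-14,0,0]], force=60)

```text
time: 3.7
tool_pos: [0.4768, -0.1284, 0.1358]
tcp_rot: [-3.134, -0.193, -0.002]
wrist_force: [1.8, 1.8, 7.2]
width: 0.15
grip_force: 61.8
```

Call:
step_arm(motion=[[0.5,0,-0.5,0,0],[0.5,0,-1,0,0],[0.5,0,-1,0,0],[0.5,0,-1,0,0]])

```text
time: 4.1
tool_pos: [0.4757, -0.1191, 0.1359]
tcp_rot: [-3.135, -0.192, -0.002]
wrist_force: [1.4, 0.5, 7.5]
width: 0.151
grip_force: 61.8
```

Call:
step_arm(motion=[[0.5,0,-0.5,0,0],[0.5,0,-1,0,0],[0.5,0,-1,0,0],[0.5,0,-1,0,0]])

```text
time: 4.5
tool_pos: [0.4746, -0.1092, 0.1359]
tcp_rot: [-3.135, -0.192, -0.003]
wrist_force: [1.9, 1.0, 6.0]
width: 0.15
grip_force: 61.8
```

Call:
step_arm(motion=[[0.5,0,-0.5,0,0],[0.5,0,-0.5,0,0],[0.5,0,-0.5,0,0]])

```text
time: 4.8
tool_pos: [0.474, -0.1043, 0.1359]
tcp_rot: [-3.135, -0.192, -0.003]
wrist_force: [1.4, 0.0, 5.5]
width: 0.152
grip_force: 61.8
```

Call:
step_arm(motion=[[0.5,0,-0.5,0,0],[0.5,0,-0.5,0,0],[0.5,0,-0.5,0,0]])

```text
time: 5.1
tool_pos: [0.4734, -0.0993, 0.1359]
tcp_rot: [-3.135, -0.192, -0.003]
wrist_force: [2.1, 0.2, 5.5]
width: 0.154
grip_force: 61.8
```

Call:
step_arm(motion=[[0.5,0,-0.3,0,0],[0.5,0,-0.3,0,0],[0.5,0,-0.3,0,0]])

```text
time: 5.4
tool_pos: [0.4731, -0.0965, 0.1359]
tcp_rot: [-3.136, -0.192, -0.003]
wrist_force: [2.7, 0.8, 5.2]
width: 0.153
grip_force: 61.8
```

Call:
step_arm(motion=[[0.5,0,-0.3,0,0],[0.5,0,-0.3,0,0],[0.5,0,-0.3,0,0]])

```text
time: 5.7
tool_pos: [0.4727, -0.0936, 0.1359]
tcp_rot: [-3.136, -0.192, -0.003]
wrist_force: [2.2, 0.3, 5.3]
width: 0.154
grip_force: 61.8
```

Call:
step_arm(motion=[[0.5,0,-0.3,0,0],[0.5,0,-0.3,0,0],[0.5,0,-0.3,0,0]])

```text
time: 6.0
tool_pos: [0.4726, -0.0925, 0.1359]
tcp_rot: [3.132, 0.192, 0.004]
wrist_force: [3.4, -7.6, 3.1]
width: 0.151
grip_force: 61.5
```

Call:
step_arm(motion=[[0.5,0,1,0,0],[0.5,0,2,0,0],[0.5,0,3,0,0],[0.5,0,3.6,0,0],[0.5,0,3.6,0,0],[0.5,0,3.6,0,0],[0.5,0,3.6,0,0]])

```text
time: 6.7
tool_pos: [0.4767, -0.1268, 0.1359]
tcp_rot: [3.135, 0.191, 0.003]
wrist_force: [2.5, -1.4, 5.6]
width: 0.152
grip_force: 61.8
```

Call:
step_arm(motion=[[3,0,0,0,0],[6,0,0,0,0],[6,0,0,0,0],[6,0,0,0,0],[6,0,0,-5,0],[6,0,0,-10,0],[6,0,0,-12,0],[6,2.2,-10,-12,7],[6,2.2,-20,-12,14],[6,2.2,-30,-12,21],[6,2.2,-40.7,-12,28.6],[6,2.2,-40.7,-12,28.6],[6,2.2,-40.7,-12,28.6],[6,2.2,-40.7,-12,28.6],[6,2.2,-40.7,-12,28.6],[6,2.2,-40.7,-12,28.6]])

```text
time: 8.3
tool_pos: [0.4467, 0.2841, 0.255]
tcp_rot: [-3.086, 0.582, 0.002]
wrist_force: [-0.3, -0.5, -0.5]
width: 0.703
grip_force: 0.0
```

```bash
python3 - <<'E'
from h import *
from workcell import bot
np.set_printoptions(precision=4,suppress=True)
p,z=bot.read_camera("top");c=bot.calibration("top");X=cloud(c,z)
s=bot.read_state();print(s["tool_pos"],s["tcp_rot"],s["q"],s["wrist_force"],s["torque"])
p2,z2=bot.read_camera("scene");c2=bot.calibration("scene");X2=cloud(c2,z2)
np.savez("d1.npz",p=p,z=z,p2=p2,z2=z2)
for nm,c_,X_,pp in (("top",c,X,p),("scene",c2,X2,p2)):
    m=(X_[...,2]>.155)&(X_[...,2]<.175)&(np.hypot(X_[...,0]-.578,X_[...,1]+.114)<.09)
    k=cv2.morphologyEx(m.astype(np.uint8),cv2.MORPH_OPEN,np.ones((2,2)))
    pts=np.argwhere(k>0)[:,::-1]
    W=np.array([onplane(c_,u,v,.166)[:2] for u,v in pts]);W=W[W[:,0]>.51]
    (cx,cy),r=cv2.minEnclosingCircle((W*1000).astype(np.float32));print(nm,len(W),cx,cy,r)
    o=[]
cv2.imwrite("pics/crop2.png",np.vstack([cv2.resize(p[100:200,200:460],(780,300),interpolation=2),cv2.resize(p2[120:320,160:420],(390,300),interpolation=2).repeat(2,1)[:,:780]])[:,:,::-1])
E
```

```text
[0.4467 0.2847 0.2548] [-3.0853  0.5818  0.0024] [ 0.5188 -0.0267  1.8835  0.0025  1.2848  2.4617] [ 0.0764  1.6563 -0.3714] [ 0.0265 -0.0731  0.0484]
top 638 575.2432250976562 -117.70045471191406 64.23609161376953
scene 424 577.8123779296875 -109.7022933959961 64.8043212890625
```

View pics/crop2.png

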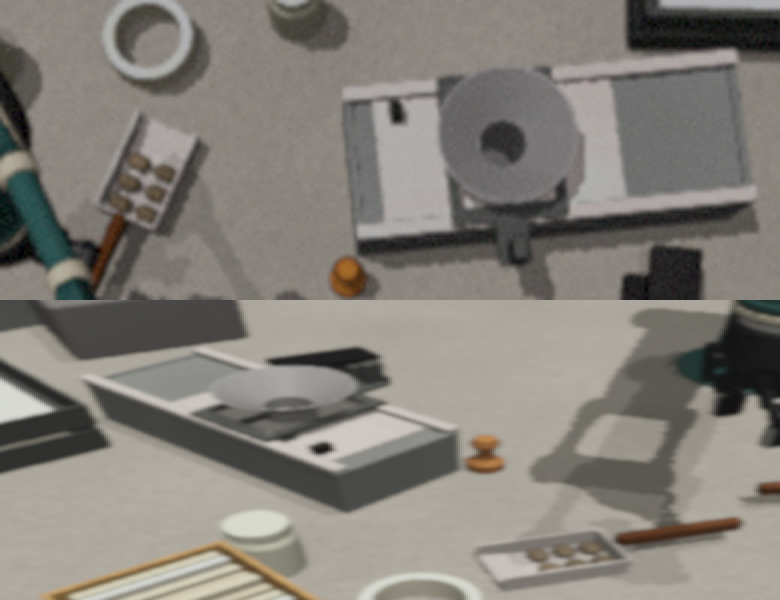

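Call:
step_arm(motion=[[6,0.4,0.4,0,0],[6,0.4,0.4,4,0],[6,0.4,0.4,8,0],[6,0.4,0.4,12,0],[6,0.4,0.4,16,0],[6,0.4,0.4,20,0],[6,0.4,0.4,22,0],[6,0.4,0.4,23,0],[6,0.4,0.4,23,0],[6,0.4,0.4,23,0]], force=20)

```text
time: 9.4
tool_pos: [0.4515, 0.2745, 0.0265]
tcp_rot: [-3.085, 0.59, -0.002]
wrist_force: [-0.3, -0.4, -0.8]
width: 0.702
grip_force: 0.0
```

Call:
step_arm(motion=[[4,0,0,0,0],[3,0,0,0,0],[2,0,0,0,0],[1,0,0,0,0],[1,0,0,0,0],[0.8,0,0,0,0],[0.8,0,0,0,0],[0.8,0,0,0,0]])

```text
time: 10.2
tool_pos: [0.4509, 0.2755, 0.0258]
tcp_rot: [-3.085, 0.588, -0.002]
wrist_force: [-0.3, 3.0, 4.8]
width: 0.162
grip_force: 20.1
```

Call:
step_arm(motion=[[0.5,0,0,0,0],[0.5,0,0,0,0],[0.5,0,0,0,0],[0.5,0,0,-0.5,0],[0.5,0,0,-1.5,0],[0.5,0,0,-2.5,0],[0.5,0,0,-3,0],[0.5,0,0,-3,0],[0.5,0,0,-3,0]], force=120)

```text
time: 11.1
tool_pos: [0.4502, 0.2747, 0.0554]
tcp_rot: [-3.086, 0.589, -0.0]
wrist_force: [-0.2, 0.3, -2.9]
width: 0.145
grip_force: 117.0
```

```bash
cat > look.py <<'E'
from h import *
from workcell import bot
import sys
np.set_printoptions(precision=4,suppress=True)
s=bot.read_state();print(s["time"],s["tool_pos"],s["tcp_rot"],"F",s["wrist_force"],"T",s["torque"],s["q"],s["width"],s["grip_force"])
p,z=bot.read_camera("scene");u0,v0,u1,v1=map(int,sys.argv[2:6])
c=p[v0:v1,u0:u1,::-1];f=min(800/c.shape[1],600/c.shape[0]);cv2.imwrite(f"pics/{sys.argv[1]}.png",cv2.resize(c,None,fx=f,fy=f,interpolation=2))
np.savez(sys.argv[1]+".npz",p=p,z=z)
E
python3 look.py lift 260 120 480 320
```

```text
11.1 [0.4502 0.2747 0.0554] [-3.0859  0.5885 -0.0001] F [-0.167   0.3007 -2.944 ] T [0.137  0.2707 0.0027] [0.5007 0.166  2.0769 0.     0.8986 2.4483] 0.14487681964206114 117.02653169631958
```

View pics/lift.png

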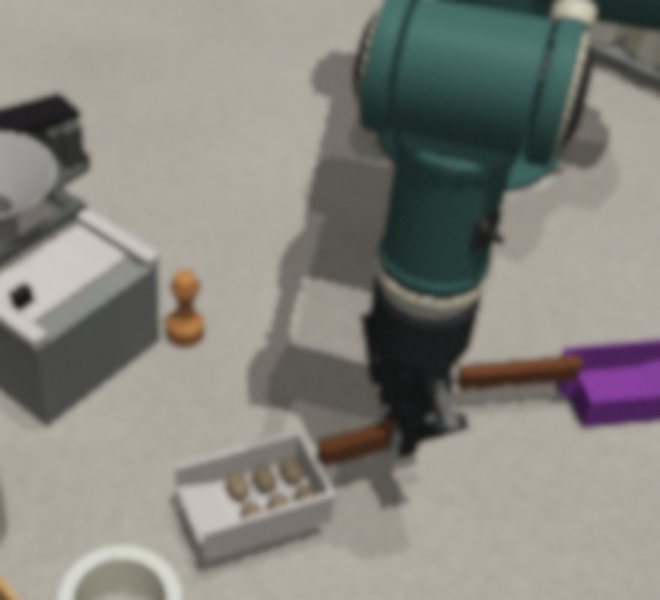

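Call:
step_arm(motion=[[0.5,0,0,-0.7,0],[0.5,0,0,-2,0],[0.5,0,0,-4,0],[0.5,0,0,-6,0],[0.5,0,0,-8,0],[0.5,0,0,-10,0],[0.5,0,0,-12,0],[0.5,0,0,-14,0],[0.5,0,0,-16,0],[0.5,0,0,-18,0],[0.5,0,0,-20,0],[0.5,0,0,-21.5,0],[0.5,0,0,-22.5,0],[0.5,0,0,-23,0],[0.5,0,0,-23,0]])

```text
time: 12.65
tool_pos: [0.4504, 0.2749, 0.2858]
tcp_rot: [-3.085, 0.588, -0.001]
wrist_force: [-0.0, -0.4, -3.1]
width: 0.142
grip_force: 117.1
```

```bash
cat > tilt.py <<'E'
from h import *
from workcell import bot
np.set_printoptions(precision=4,suppress=True)
s=bot.read_state();print(s["time"],s["tool_pos"],s["tcp_rot"],"F",s["wrist_force"],"T",s["torque"],s["width"],s["grip_force"])
G=s["tool_pos"]+[0,0,.019];M=R.from_rotvec(s["tcp_rot"]).as_matrix();ax=np.array([M[0,0],M[1,0],0]);ax/=np.linalg.norm(ax);ay=np.array([-ax[1],ax[0],0])
print("q",s["q"],"torque/F lever",(s["torque"]@ay)/max(1e-3,-s["wrist_force"][2]))
for n in("scene","top"):
    p,z=bot.read_camera(n);X=cloud(bot.calibration(n),z)-G
    L=np.stack([X@ax,X@ay,X[...,2]],-1)
    hsv=cv2.cvtColor(p,cv2.COLOR_RGB2HSV);b=(hsv[...,1]>120)&((hsv[...,0]<15)|(hsv[...,0]>175))
    m=b&(abs(L[...,1])<.02)&(L[...,0]>.01)&(L[...,0]<.09)&(L[...,2]>-.12)&(L[...,2]<.06)
    P=L[m]
    if len(P)>10: print(n,len(P),"handle slope deg (lip down +)",-np.degrees(np.arctan(np.polyfit(P[:,0],P[:,2],1)[0])),"x",P[:,0].min(),P[:,0].max())
    m=(abs(L[...,1])<.04)&(L[...,0]>.05)&(L[...,0]<.20)&(L[...,2]>-.2)&(L[...,2]<.03)&(hsv[...,1]<110)
    P=L[m]
    if len(P)>30:
        for x in np.arange(.05,.2,.03):
            q=P[(abs(P[:,0]-x)<.008)]
            if len(q)>3: print("  pan x %.3f"%x,"z top/bot",np.percentile(q[:,2],[5,50,95]),len(q))
E
python3 tilt.py
```

```text
12.65 [0.4504 0.2749 0.2858] [-3.0855  0.5884 -0.0009] F [-0.0194 -0.4381 -3.1449] T [ 0.0502  0.224  -0.0387] 0.14197702820975602 117.13006138801575
q [ 0.5007 -0.0475  1.847   0.      1.3413  2.4484] torque/F lever 0.0720917216378762
scene 256 handle slope deg (lip down +) -0.2869148689180053 x 0.011411483267398383 0.0717525194612554
  pan x 0.050 z top/bot [-0.0146  0.0004  0.0113] 8
  pan x 0.080 z top/bot [-0.0397 -0.0232 -0.0088] 373
  pan x 0.110 z top/bot [-0.0432 -0.0272 -0.0102] 314
  pan x 0.140 z top/bot [-0.0433 -0.0287 -0.01  ] 336
  pan x 0.170 z top/bot [-0.0409 -0.0332 -0.0103] 335
top 67 handle slope deg (lip down +) 0.6091973849420576 x 0.03600773179775022 0.06844246905046802
  pan x 0.050 z top/bot [-0.0191 -0.0035  0.0121] 8
  pan x 0.080 z top/bot [-0.0419 -0.0259 -0.008 ] 165
  pan x 0.110 z top/bot [-0.0436 -0.0273 -0.0095] 178
  pan x 0.140 z top/bot [-0.045  -0.0303 -0.0097] 164
  pan x 0.170 z top/bot [-0.0422 -0.0355 -0.0103] 189
```

Call:
step_arm(motion=[[0.5,0.1,0.8,0,-0.5],[0.5,0.5,2.5,0,-2],[0.5,0.9,5,0,-3.5],[0.5,1.3,7.5,0,-5],[0.5,1.7,10,0,-7],[0.5,2.1,12.5,0,-8.5],[0.5,2.5,15,0,-10],[0.5,2.9,17.5,0,-12],[0.5,3.3,20,0,-13.5],[0.5,3.8,22.5,0,-15],[0.5,4.2,25,0,-17],[0.5,4.6,27.5,0,-18.5],[0.5,5.0,30,0,-20],[0.5,5.4,32.5,0,-22],[0.5,5.9,35,0,-24],[0.5,6.3,37.5,0,-25.5],[0.5,6.7,40,0,-27.5],[0.5,6.9,41.4,0,-28.4],[0.5,7,41.9,0,-28.4],[0.5,7,41.9,0,-28.4]])

```text
time: 14.75
tool_pos: [0.3605, -0.1409, 0.2847]
tcp_rot: [-3.136, -0.184, 0.002]
wrist_force: [-0.4, -0.5, -3.5]
width: 0.138
grip_force: 117.3
```

```bash
python3 tilt.py
```

```text
14.75 [ 0.3605 -0.1409  0.2847] [-3.1358 -0.1837  0.0018] F [-0.3844 -0.4545 -3.5086] T [ 0.0415  0.2502 -0.04  ] 0.13767159754940878 117.29867935180664
q [-0.4369 -0.3389  2.0889 -0.0002  1.3928  1.0169] torque/F lever 0.06945359256683908
scene 101 handle slope deg (lip down +) 2.9826168125284567 x 0.010566988899617526 0.07223020737912209
  pan x 0.050 z top/bot [-0.01    0.0098  0.0109] 8
  pan x 0.080 z top/bot [-0.0395 -0.021  -0.0089] 209
  pan x 0.110 z top/bot [-0.1822 -0.0323 -0.0109] 210
  pan x 0.140 z top/bot [-0.1836 -0.0321 -0.0109] 182
  pan x 0.170 z top/bot [-0.1543 -0.0432 -0.0139] 343
  pan x 0.200 z top/bot [-0.1933 -0.1716 -0.1561] 108
  pan x 0.080 z top/bot [-0.0367 -0.0254 -0.0067] 47
  pan x 0.110 z top/bot [-0.044  -0.03   -0.0096] 83
  pan x 0.140 z top/bot [-0.1884 -0.0421 -0.0096] 172
  pan x 0.170 z top/bot [-0.1477 -0.0364 -0.0105] 220
  pan x 0.200 z top/bot [-0.1682 -0.161  -0.1517] 17
```

Call:
step_arm(motion=[[0.5,0,0,1,0],[0.5,0,0,3,0],[0.5,0,0,5,0],[0.5,0,0,7,0],[0.5,0,0,8.5,0],[0.5,0,0,9.2,0],[0.5,0,0,9.2,0],[0.5,0,0,9.2,0]])

```text
time: 15.65
tool_pos: [0.3617, -0.1404, 0.1938]
tcp_rot: [3.136, 0.188, 0.001]
wrist_force: [0.2, 0.5, -2.4]
width: 0.142
grip_force: 117.3
```

Call:
step_arm(motion=[[0.5,0,0,0,0],[0.5,0,0,0,0],[0.5,0,0,0,0],[0.5,0,0,0,0]], force=20)

```text
time: 16.05
tool_pos: [0.3613, -0.1406, 0.1935]
tcp_rot: [3.136, 0.186, 0.0]
wrist_force: [0.7, -0.1, -4.1]
width: 0.141
grip_force: 117.3
```

```bash
python3 tilt.py
```

```text
16.05 [ 0.3613 -0.1406  0.1935] [3.1359 0.1864 0.0004] F [ 0.6712 -0.0915 -4.0808] T [-0.0549  0.2389  0.0281] 0.14122339913580914 117.29726314544678
q [-0.4355 -0.281   2.2151 -0.      1.2071  1.0166] torque/F lever 0.05971631030390566
scene 82 handle slope deg (lip down +) 2.38832954356931 x 0.011656888908485217 0.06976099853951415
  pan x 0.050 z top/bot [-0.0086  0.0097  0.0114] 9
  pan x 0.080 z top/bot [-0.0378 -0.0231 -0.0092] 179
  pan x 0.110 z top/bot [-0.0912 -0.0297 -0.0106] 165
  pan x 0.140 z top/bot [-0.0924 -0.0334 -0.0109] 168
  pan x 0.170 z top/bot [-0.1122 -0.0457 -0.0132] 330
  pan x 0.200 z top/bot [-0.1317 -0.084  -0.0666] 122
  pan x 0.080 z top/bot [-0.041  -0.0254 -0.0078] 37
  pan x 0.110 z top/bot [-0.0445 -0.0309 -0.0095] 75
  pan x 0.140 z top/bot [-0.1723 -0.0425 -0.0107] 180
  pan x 0.170 z top/bot [-0.1116 -0.0362 -0.0105] 188
  pan x 0.200 z top/bot [-0.0831 -0.0741 -0.061 ] 68
```

Call:
step_arm(motion=[[1.0,0,0,0,0],[1.0,0,0,0,0],[1.0,0,0,0,0]], force=25)

```text
time: 16.45
tool_pos: [0.3612, -0.1406, 0.1933]
tcp_rot: [-3.136, -0.187, -0.0]
wrist_force: [0.3, 0.4, -2.8]
width: 0.143
grip_force: 117.3
```

```bash
python3 tilt.py | head -3
```

```text
16.45 [ 0.3612 -0.1406  0.1933] [-3.136  -0.1866 -0.    ] F [ 0.3257  0.3832 -2.8391] T [-0.0597  0.2648 -0.0081] 0.14308841915043824 117.29646921157837
q [-0.4354 -0.2808  2.2153  0.      1.207   1.0165] torque/F lever 0.09508830639539503
scene 81 handle slope deg (lip down +) 3.1719272447573013 x 0.010771035818614516 0.07212560708396076
```

Call:
step_arm(motion=[[1.3,0,0,0,0],[1.3,0,0,0,0]], force=20)

```text
time: 16.75
tool_pos: [0.3612, -0.1405, 0.1933]
tcp_rot: [-3.136, -0.187, 0.0]
wrist_force: [-0.3, 0.2, -3.0]
width: 0.152
grip_force: 50.9
```

```bash
python3 tilt.py | head -3
```

```text
16.75 [ 0.3612 -0.1405  0.1933] [-3.136  -0.1867  0.0001] F [-0.3164  0.2191 -3.0193] T [-0.0024  0.2331 -0.0449] 0.15246336939835456 50.87346911430359
q [-0.4353 -0.2807  2.2154  0.      1.2071  1.0165] torque/F lever 0.0767691258998148
scene 82 handle slope deg (lip down +) 2.4960020695527185 x 0.010468279004698964 0.07135239706738353
```

Call:
step_arm(motion=[[1.34,0,0,0,0],[1.34,0,0,0,0]])

```text
time: 17.05
tool_pos: [0.3612, -0.1405, 0.1933]
tcp_rot: [-3.136, -0.187, -0.0]
wrist_force: [0.9, 0.1, -3.5]
width: 0.16
grip_force: 30.5
```

```bash
python3 tilt.py | head -3
```

```text
17.05 [ 0.3612 -0.1405  0.1933] [-3.136  -0.1867 -0.    ] F [ 0.9155  0.0643 -3.4855] T [-0.0141  0.2915 -0.0489] 0.16006654166172254 30.50895631313324
q [-0.4354 -0.2807  2.2153  0.      1.207   1.0165] torque/F lever 0.0835125785483949
scene 85 handle slope deg (lip down +) 2.3497121647713195 x 0.012756799336491643 0.06997861939699332
```

Call:
step_arm(motion=[[1.37,0,0,0,0],[1.37,0,0,0,0]])

```text
time: 17.35
tool_pos: [0.3613, -0.1405, 0.1934]
tcp_rot: [3.136, 0.187, 0.0]
wrist_force: [-0.7, 0.2, -2.3]
width: 0.164
grip_force: 15.2
```

```bash
python3 tilt.py | head -3
```

```text
17.35 [ 0.3613 -0.1405  0.1934] [3.136  0.1868 0.0004] F [-0.728   0.2139 -2.2901] T [0.0486 0.2085 0.07  ] 0.16391142559258257 15.233263671398163
q [-0.4353 -0.2808  2.2152  0.0001  1.2071  1.0164] torque/F lever 0.08788382477716529
scene 85 handle slope deg (lip down +) 2.097797769972164 x 0.010915592719859082 0.06976082174563462
```

Call:
step_arm(motion=[[1.37,0.2,0,-0.5,0],[1.37,0.4,0,-1,0],[1.37,0.6,0,-1.5,0],[1.37,0.8,0,-2,0],[1.37,0.8,0,-2,0]])

```text
time: 17.95
tool_pos: [0.3702, -0.1399, 0.2145]
tcp_rot: [3.135, 0.187, 0.003]
wrist_force: [1.1, 0.9, -2.0]
width: 0.157
grip_force: 15.2
```

```bash
python3 tilt.py
```

```text
17.95 [ 0.3702 -0.1399  0.2145] [3.1351 0.1868 0.0033] F [ 1.1025  0.8621 -1.992 ] T [ 0.0138 -0.0206  0.0417] 0.1567230711040697 15.165371596813202
q [-0.4244 -0.2814  2.1759  0.0001  1.2448  1.0273] torque/F lever -0.01108032429698595
scene 91 handle slope deg (lip down +) 9.778824847718607 x 0.012790800937803819 0.07088064125024866
  pan x 0.050 z top/bot [-0.0279 -0.0158  0.003 ] 11
  pan x 0.080 z top/bot [-0.0541 -0.0368 -0.0199] 116
  pan x 0.110 z top/bot [-0.1131 -0.0472 -0.0259] 189
  pan x 0.140 z top/bot [-0.1133 -0.0496 -0.03  ] 195
  pan x 0.170 z top/bot [-0.133  -0.0797 -0.0369] 324
  pan x 0.200 z top/bot [-0.17   -0.1088 -0.0898] 77
  pan x 0.080 z top/bot [-0.056  -0.0454 -0.0188] 28
  pan x 0.110 z top/bot [-0.061  -0.0426 -0.0249] 72
  pan x 0.140 z top/bot [-0.1703 -0.0537 -0.0319] 202
  pan x 0.170 z top/bot [-0.1344 -0.059  -0.0333] 133
  pan x 0.200 z top/bot [-0.1066 -0.0936 -0.0852] 39
```

Call:
step_arm(motion=[[1.37,0.5,0,-1,0],[1.37,1.1,0,-2,0],[1.37,1.7,0,-2.9,0],[1.37,2.0,0,-3.3,0],[1.37,2.3,0,-3.7,0],[1.37,2.7,0,-4.1,0],[1.37,3.1,0,-4.6,0],[1.37,3.5,0,-5,0],[1.37,3.5,0,-5,0],[1.37,3.5,0,-5,0]])

```text
time: 19.05
tool_pos: [0.4039, -0.1354, 0.2633]
tcp_rot: [-3.136, -0.187, 0.0]
wrist_force: [-0.3, -0.4, -2.7]
width: 0.165
grip_force: 15.3
```

```bash
python3 tilt.py|head -3;python3 look.py tip30 160 80 340 220
```

```text
19.05 [ 0.4039 -0.1354  0.2633] [-3.136  -0.1869  0.0002] F [-0.2635 -0.3729 -2.6827] T [-0.0425  0.1701  0.0116] 0.16533920370066987 15.265093445777893
q [-0.3819 -0.2444  2.0581  0.      1.328   1.0698] torque/F lever 0.06485027475694169
scene 105 handle slope deg (lip down +) 28.08929325118482 x 0.011943916447096914 0.06579500193650749
19.15 [ 0.4036 -0.1354  0.263 ] [-3.1358 -0.1865  0.0009] F [-0.656  -0.7133 -2.3016] T [-0.0154  0.1341  0.0015] [-0.3821 -0.2445  2.0588 -0.      1.3279  1.0699] 0.15844074667991223 15.265167653560638
```

View pics/tip30.png

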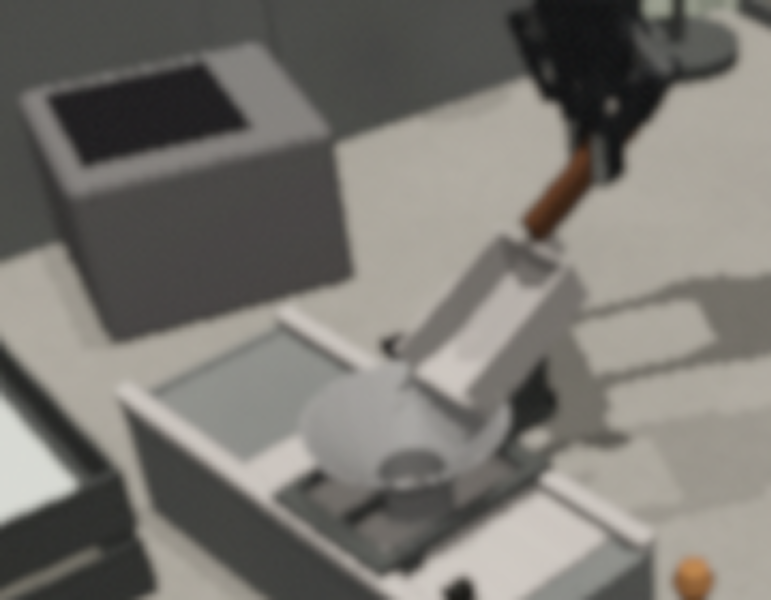

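The picture shows the scoop tipped about 28 degrees with its pan looking empty at (490,310), and no pebbles visible in the funnel at (405,430) or on the deck. I'll tip it fully to be sure.

Call:
step_arm(motion=[[1.37,1,0,-0.8,0],[1.37,2.1,0,-1.7,0],[1.37,3.3,0,-2.4,0],[1.37,4.6,0,-3.1,0],[1.37,5.9,0,-3.6,0],[1.37,7.2,0,-4.1,0],[1.37,7.2,0,-4.1,0],[1.37,7.2,0,-4.1,0],[1.37,7.2,0,-4.1,0]])

```text
time: 20.1
tool_pos: [0.4748, -0.1268, 0.3037]
tcp_rot: [-3.136, -0.187, 0.002]
wrist_force: [0.1, -0.5, -2.2]
width: 0.156
grip_force: 15.4
```

```bash
python3 tilt.py|head -3
```

```text
20.1 [ 0.4748 -0.1268  0.3037] [-3.1357 -0.1866  0.0022] F [ 0.1381 -0.4704 -2.2271] T [-0.0143  0.1194 -0.0157] 0.15606240233250449 15.35957247018814
q [-0.3116 -0.1262  1.887  -0.0002  1.3822  1.1403] torque/F lever 0.05400031081206181
scene 126 handle slope deg (lip down +) 30.38844609484898 x 0.010991243997001875 0.06265865939803215
```

```bash
python3 - <<'E'
from workcell import bot
import cv2,numpy as np
p,_=bot.read_camera("top");q,_=bot.read_camera("scene")
a=cv2.resize(p[100:200,350:460],(400,364),interpolation=2);b=cv2.resize(q[90:210,180:300],(400,364),interpolation=2)
cv2.imwrite("pics/tip2.png",np.hstack([a,b])[:,:,::-1])
F=[]
E
```

```text
(no output)
```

View pics/tip2.png

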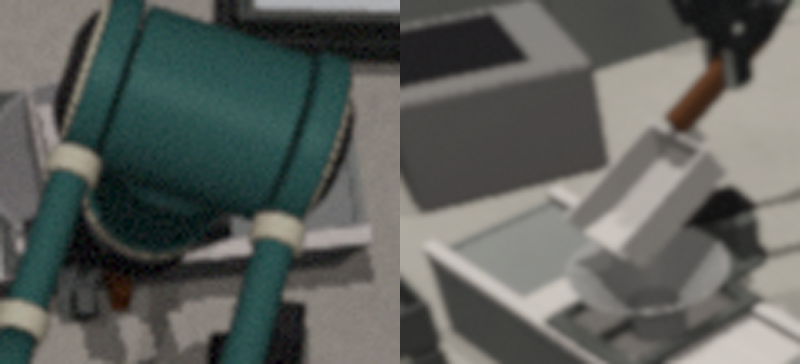

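Call:
step_arm(motion=[[1.38,0,0,0,0],[1.38,0,0,0,0],[1.38,0,0,0,0]])

```text
time: 20.6
tool_pos: [0.4753, -0.1269, 0.3043]
tcp_rot: [3.136, 0.186, 0.0]
wrist_force: [0.1, -0.3, -3.2]
width: 0.162
grip_force: 10.4
```

```bash
python3 tilt.py|head -3
```

```text
20.6 [ 0.4753 -0.1269  0.3043] [3.136  0.1865 0.0001] F [ 0.0501 -0.2701 -3.2394] T [-0.0228  0.1016 -0.0118] 0.1617491761327517 10.352236479520798
q [-0.3117 -0.1265  1.8861  0.      1.3819  1.1404] torque/F lever 0.03196673535518265
scene 119 handle slope deg (lip down +) 36.998065543359964 x 0.010170309182380528 0.058369626300115364
```

Call:
step_arm(motion=[[1.385,0,0,0,0],[1.385,0,0,0,0],[1.385,0,0,0,0]])

```text
time: 21.0
tool_pos: [0.4754, -0.1269, 0.3043]
tcp_rot: [-3.136, -0.187, -0.0]
wrist_force: [-0.1, 0.3, -2.8]
width: 0.162
grip_force: 7.9
```

```bash
python3 tilt.py|head -3
```

```text
21.0 [ 0.4754 -0.1269  0.3043] [-3.136  -0.1868 -0.    ] F [-0.1112  0.3366 -2.8089] T [-0.0512  0.0757  0.0099] 0.16203037590945232 7.9207152128219604
q [-0.3115 -0.1262  1.886   0.      1.3818  1.1404] torque/F lever 0.028940597708919165
scene 114 handle slope deg (lip down +) 50.5639498847112 x 0.010701616220369251 0.046364734071518726
```

Call:
step_arm(motion=[[1.385,0.7,0,-1,0],[1.385,1.4,0,-2,0],[1.388,1.4,0,-2,0],[1.388,1.4,0,-2,0],[1.388,1.4,0,-2,0]])

```text
time: 21.6
tool_pos: [0.4892, -0.1252, 0.3241]
tcp_rot: [-3.136, -0.187, 0.001]
wrist_force: [-0.2, 0.3, -3.1]
width: 0.163
grip_force: 6.3
```

```bash
python3 tilt.py|head -3
```

```text
21.6 [ 0.4892 -0.1252  0.3241] [-3.1359 -0.1868  0.0009] F [-0.2045  0.2877 -3.1239] T [-0.0298  0.009   0.0111] 0.1625721761435134 6.31525531411171
q [-0.2998 -0.1069  1.8332 -0.0001  1.4158  1.152 ] torque/F lever 0.004008032521733049
scene 118 handle slope deg (lip down +) 51.48565653275792 x 0.011339333214751269 0.04505478207255934
```

```bash
python3 look.py tip60 170 60 310 220
```

```text
21.7 [ 0.4889 -0.1252  0.3238] [-3.1358 -0.1865  0.0014] F [ 0.2682  0.4809 -2.845 ] T [-0.0487  0.1016 -0.0141] [-0.3    -0.107   1.8338 -0.0001  1.4157  1.152 ] 0.16142831453776732 6.315310522913933
```

View pics/tip60.png

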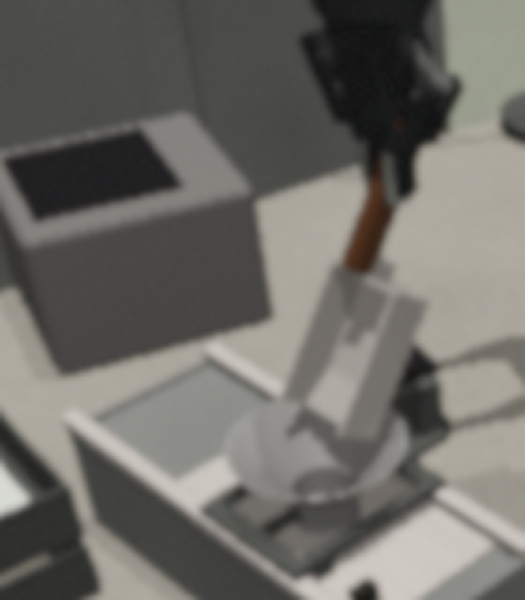

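The scoop is tipped about 60 degrees at (350,360). Its pan is visibly empty and the funnel cone shows no pebbles. Next I carry it clear, swing it over open table and level it by setting the lip down.

Call:
step_arm(motion=[[1.34,0,0,0,0],[1.34,0,0,-2,0],[1.34,0,0,-4,0],[1.34,0,0,-6,0],[1.34,0.6,-2,-6,0.5],[1.34,1.6,-5,-6,1.3],[1.34,2.5,-8,-6,2],[1.34,3.4,-11,-6,2.8],[1.34,4.4,-14,-6,3.5],[1.34,5.3,-17,-6,4.3],[1.34,6.2,-20,-6,5],[1.34,7.1,-23,-6,5.9],[1.34,7.9,-25.5,-6,6.5],[1.34,8.2,-26.7,-6,6.8],[1.34,8.2,-26.7,-6,6.8],[1.34,8.2,-26.7,-6,6.8]])

```text
time: 23.35
tool_pos: [0.5389, 0.1489, 0.3841]
tcp_rot: [3.141, 0.001, -0.001]
wrist_force: [-0.1, -0.1, -2.1]
width: 0.163
grip_force: 17.1
```

```bash
python3 tilt.py; python3 - <<'E'
from h import *
from workcell import bot
p,z=bot.read_camera("top");c=bot.calibration("top");X=cloud(c,z)
a=cv2.resize(p[80:220,210:460],(800,448),interpolation=2);cv2.imwrite("pics/after.png",a[:,:,::-1])
E
```

```text
23.35 [0.5389 0.1489 0.3841] [ 3.1405  0.0008 -0.0007] F [-0.0709 -0.111  -2.0787] T [-0.0112  0.0328  0.0004] 0.16348154919289012 17.092480659484863
q [ 0.2256 -0.0128  1.6375 -0.0009  1.5175  1.7959] torque/F lever 0.015790388482013685
scene 226 handle slope deg (lip down +) 50.43730551444767 x 0.01011029679095143 0.04553904317703624
  pan x 0.050 z top/bot [-0.1557 -0.1383 -0.0989] 223
  pan x 0.080 z top/bot [-0.1598 -0.1452 -0.1286] 144
```

View pics/after.png

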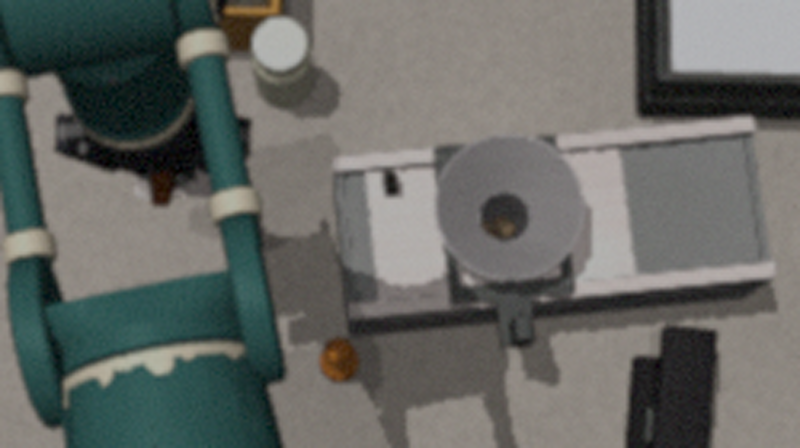

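The scoop is hanging clear of the stand. Something brown shows inside the spout at (500,228), full-image pixel (366,151). I'll check its depth to tell a pebble in the tube from one stuck above it.

```bash
python3 - <<'E'
from h import *
from workcell import bot
np.set_printoptions(precision=3,suppress=True,linewidth=160)
c=bot.calibration("top");Z=[];P=0
for i in range(3):
    p,z=bot.read_camera("top");Z.append(cloud(c,z)[...,2]);P=p
Z=np.median(Z,0);print(Z[143:157,358:376]);h=cv2.cvtColor(P,cv2.COLOR_RGB2HSV);print(h[143:157,358:376,1])
E
```

```text
[[0.132 0.133 0.131 0.126 0.114 0.105 0.086 0.086 0.088 0.09  0.092 0.093 0.113 0.117 0.118 0.128 0.128 0.134]
 [0.135 0.129 0.126 0.116 0.081 0.078 0.077 0.071 0.075 0.078 0.081 0.087 0.094 0.101 0.116 0.122 0.13  0.13 ]
 [0.134 0.131 0.119 0.074 0.069 0.066 0.064 0.064 0.061 0.072 0.072 0.075 0.085 0.092 0.098 0.114 0.123 0.131]
 [0.132 0.13  0.065 0.056 0.056 0.05  0.049 0.049 0.055 0.057 0.062 0.066 0.075 0.084 0.093 0.108 0.118 0.128]
 [0.127 0.131 0.051 0.046 0.043 0.042 0.04  0.04  0.044 0.046 0.053 0.062 0.068 0.069 0.085 0.096 0.115 0.128]
 [0.131 0.129 0.035 0.028 0.026 0.026 0.044 0.052 0.051 0.051 0.046 0.051 0.057 0.066 0.076 0.089 0.113 0.131]
 [0.137 0.13  0.063 0.062 0.013 0.016 0.051 0.053 0.051 0.05  0.05  0.046 0.047 0.059 0.072 0.086 0.112 0.131]
 [0.133 0.132 0.062 0.061 0.057 0.047 0.051 0.053 0.05  0.055 0.051 0.049 0.047 0.052 0.066 0.079 0.115 0.128]
 [0.133 0.131 0.129 0.062 0.06  0.006 0.047 0.05  0.05  0.051 0.049 0.052 0.05  0.045 0.062 0.076 0.129 0.132]
 [0.14  0.135 0.128 0.062 0.062 0.04  0.046 0.048 0.048 0.049 0.053 0.05  0.047 0.037 0.053 0.075 0.1
[... 805 characters left out ...]
 19  23   9  14   7   8]
 [  7   2   9  23  26   5  34  70  75  51  47  20  26   5  13  13  17  10]
 [  9   7  30  72  55  37  64 108  85  78  91  80  42  26  13  14   7  12]
 [  7   7  30  63  56  51  81  97  93  90  79  78  70  16  13   4   9   7]
 [  5   5  24  50  66  83  76  80  82  89  82  88  82  24   4  11   8   7]
 [ 12   9  12  22  37  65  80  97  96  92  79  96  75  22   8   9  11   6]
 [  5   7   7   5  22  41  56  77  62  85  79  68  55  22   6  12   9   6]
 [ 11  12   9  12   0  15  25  27  29  35  49  26  15   5  11   6  10  10]
 [  7   9   7   7   7   7  11   8  11  11  11   5   7   2   4   6   9   2]
 [  5  12   9   7  11   7   9   9   5   7  11   7   9   6   6  11  11   6]]
```

Those pebbles top out 50–62 mm above the table, well below the 100 mm deck, so they are in the tube with nothing bridged. I'll set the scoop down now.

Call:
step_arm(motion=[[1.37,0,0,3,0],[1.37,0,0,7,0],[1.37,0,0,11,0],[1.37,0,0,15,0],[1.37,0,0,19,0],[1.37,0,0,21,0],[1.37,0,0,22,0],[1.37,0,0,22.7,0],[1.37,0,0,23.3,0],[1.37,-1.4,0,23.9,0],[1.37,-2.9,0,24.6,0],[1.37,-4.2,0,25.5,0],[1.37,-5.5,0,26.4,0],[1.37,-6.6,0,27.5,0],[1.37,-7.7,0,28.6,0],[1.37,-7.7,0,28.6,0]])

```text
time: 25.25
tool_pos: [0.4606, 0.1496, 0.0979]
tcp_rot: [3.142, 0.001, -0.002]
wrist_force: [-1.2, 0.4, -0.4]
width: 0.162
grip_force: 14.3
```

```bash
python3 tilt.py
```

```text
25.25 [0.4606 0.1496 0.0979] [ 3.1416  0.0011 -0.0019] F [-1.1872  0.4438 -0.4197] T [0.1636 0.1637 0.0801] 0.16156939307099508 14.295579493045807
q [0.2624 0.0303 2.1343 0.0003 0.9781 1.8324] torque/F lever 0.38976766957031733
scene 132 handle slope deg (lip down +) 24.285652296223635 x 0.010434168807317854 0.06385526874943473
  pan x 0.050 z top/bot [-0.117  -0.0717 -0.0335] 141
  pan x 0.080 z top/bot [-0.1169 -0.084  -0.0505] 253
  pan x 0.110 z top/bot [-0.1169 -0.0977 -0.0638] 241
  pan x 0.140 z top/bot [-0.1177 -0.1057 -0.0786] 267
  pan x 0.170 z top/bot [-0.1184 -0.1164 -0.1138] 177
  pan x 0.200 z top/bot [-0.1185 -0.1163 -0.1138] 75
  pan x 0.140 z top/bot [-0.1209 -0.1138 -0.0781] 24
  pan x 0.170 z top/bot [-0.1211 -0.1159 -0.1117] 66
  pan x 0.200 z top/bot [-0.1214 -0.1154 -0.1111] 66
```

Call:
step_arm(motion=[[1.37,-0.9,0,1.3,0],[1.37,-1.8,0,2.6,0],[1.37,-2.5,0,4,0],[1.37,-3.2,0,5.4,0],[1.37,-3.6,0,6.3,0],[1.37,-3.9,0,7,0],[1.37,-3.9,0,7.1,0],[1.37,-3.9,0,7.1,0]])

```text
time: 26.15
tool_pos: [0.4225, 0.1494, 0.0269]
tcp_rot: [3.141, 0.0, -0.002]
wrist_force: [-0.4, -0.3, -1.7]
width: 0.164
grip_force: 13.3
```

```bash
python3 tilt.py
```

```text
26.15 [0.4225 0.1494 0.0269] [ 3.1412  0.0003 -0.0019] F [-0.4124 -0.3356 -1.6727] T [-0.0161  0.2708  0.0058] 0.16368347306523 13.31671491265297
q [ 0.2843  0.0695  2.2537 -0.      0.8197  1.8549] torque/F lever 0.16192452682286482
scene 115 handle slope deg (lip down +) -1.576652041008899 x 0.010202323603631375 0.07045558582129346
  pan x 0.050 z top/bot [-0.0476 -0.0447  0.0103] 29
  pan x 0.080 z top/bot [-0.045  -0.0306 -0.009 ] 277
  pan x 0.110 z top/bot [-0.046  -0.0394 -0.0089] 185
  pan x 0.140 z top/bot [-0.0461 -0.0384 -0.0083] 193
  pan x 0.170 z top/bot [-0.0465 -0.0327 -0.0084] 269
  pan x 0.200 z top/bot [-0.0477 -0.0452 -0.0437] 89
  pan x 0.110 z top/bot [-0.0486 -0.0434 -0.0093] 13
  pan x 0.140 z top/bot [-0.0468 -0.0399 -0.0075] 114
  pan x 0.170 z top/bot [-0.0443 -0.0326 -0.0078] 147
  pan x 0.200 z top/bot [-0.0495 -0.0447 -0.0393] 66
```

Call:
step_arm(motion=[[1.37,0,0,0.2,0],[1.5,0,0,0.2,0],[2,0,0,0.2,0],[4,0,0,0.2,0],[6,0,0,0.2,0],[6,0,0,0.2,0],[6,0,0,0.2,0],[6,0,0,-3,0],[6,0,0,-7,0],[6,0,0,-12,0],[6,0,0,-17,0],[6,-2,0,-22,0],[6,-2,0,-26,0],[6,-2,0,-26,0],[6,-2,5,-26,0],[6,-2,10,-26,0],[6,-2,10,-26,0],[6,-2,10,-26,0]])

```text
time: 28.05
tool_pos: [0.4028, 0.0486, 0.2866]
tcp_rot: [-3.141, 0.006, 0.001]
wrist_force: [-0.0, 0.4, -0.6]
width: 0.702
grip_force: 0.0
```

```bash
python3 - <<'E'
from h import *
from workcell import bot
p,z=bot.read_camera("top");q,_=bot.read_camera("scene");s=bot.read_state();print(s["time"],s["tool_pos"],s["width"])
a=cv2.resize(p[40:220,150:470],(711,400),interpolation=2);b=q[120:320,100:500]
b=cv2.resize(b,(400,200));o=np.zeros((600,711,3),np.uint8);o[:400]=a;o[400:,:400]=b
cv2.imwrite("pics/final.png",o[:,:,::-1])
E
```

```text
28.15 [0.40288725 0.05016628 0.28673408] 0.7023086789728773
```

View pics/final.png

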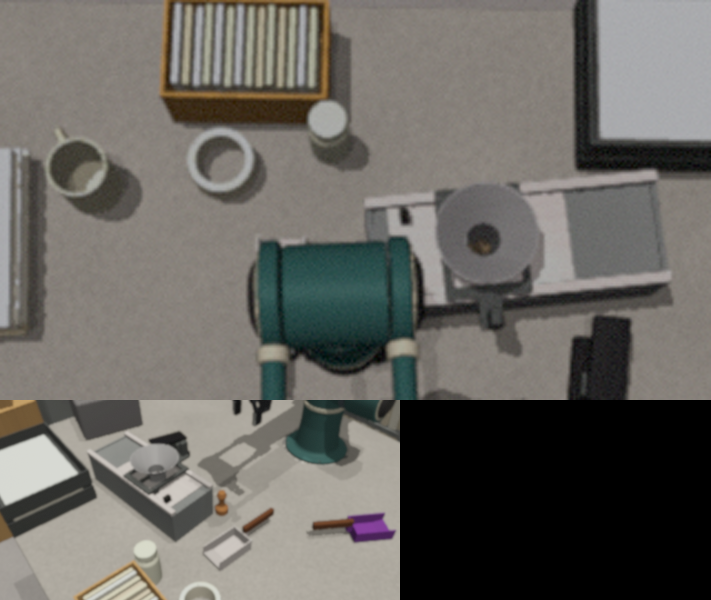

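The lower view shows the empty scoop standing flat at (230,545), with the stamp, tape, glue and purple scoop undisturbed. In the top view, pebbles are visible down in the tube at (484,243), and none are on the deck or table.

```bash
python3 -c "
from workcell import bot
print(bot.finish_job())"
```

```text
the job is handed in; nothing more can be done
None
```

I handed the job in at about 28 s: the funnel is over the tube's mouth, the pebbles I can see lie well below the deck in the tube with none on the deck, in the funnel or in the scoop (I couldn't count all six), and the empty scoop stands upright on the table.

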